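# Wedge the glue-up jig tight

## Robot

A 6-joint arm with a two-finger parallel gripper is mounted at the origin on a cart in front of the work surface, level with it; the furniture and walls round the work are solid. World frame = base frame: x ahead of the robot, y to its left, z up, the work surface at z = 0. Lengths are in mm, angles in rad, forces in N, time in s.
With the tool pointing down it reaches from about 400 to 925 mm from the base axis. Payload 3.4 kg.
Tool frame: the origin (TCP) lies between the finger pads; the fingertips stand 17 mm ahead of it and the grasp point (between the pads) lies 2 mm behind it; z points along the fingers, y is the line along which they close (so a half turn about z gives the same grasp; the last joint's range is limited). The gripper opens to 85 mm and grips with 20 to 120 N. Pads are 22 mm wide; open, the fingers measure 114 mm over their backs; the gripper's body (76 mm by 85 mm) begins 54 mm behind the grasp point. The pads swing forward as they close: fully open they stand 13 mm farther back than shut.
Start: joints at [-1.214, 0.307, 1.506, -0, 1.328, -0.073], TCP at [239.574, -522.719, 248.305] pointing down, gripper open.
Joint ranges: [-3.12, 3.12], [-1.05, 2.28], [0.14, 2.33], [-1.42, 4.57], [0.1, 2.73], [-2.68, 2.68]. Speed limits (rad/s): [2.57, 2.57, 3.14, 3.14, 3.14, 3.14].

## Interface

Orientations are given as a 3x3 rotation matrix whose columns are the frame's x, y, z axes.
In Python, from rig import r gives the robot as it stands. The module is installed in compiled form; this text tells all that it offers.
- The arm moves only by the tool servo_tool, never from a script. Its argument "moves" is one flat list of numbers, 7 for each row, row after row: the shift along the world's x, y, z as a fraction of full scale, then the turn, a rotation vector about the world's x, y, z as a fraction of full scale, then the closure, from 0 (fully open) to 1 (shut). A call has exactly 8 rows; each row shifts and turns the commanded pose from where the row before left it; what a row does not reach is not made up. Full scale, the value 1, is 0.1 m for a shift and pi/4 rad for a turn. A row lasts 1/12 s, in which the tool goes at most 41.7 mm and 7.16 degrees, less where a joint would pass 70% of its speed; a pose out of reach is approached as far as the arm can. A call with a number of a shift or a turn outside -1 to 1 is refused whole. A call with a gripper value outside its range is refused whole. The fingers move at their own pace and stop on an object; "force" is the grip in N (left out, the last holds). Time passes only in rows, so rows that do not move let the fingers close, or fill a call up. It gives the time, the measured TCP pose, the force, the opening and the grip force at its end, in the units of the state.
- r.state(): the state, without advancing time (a new reading comes with each control period).
- r.capture(name): name is "scene" or "side" or "wrist"; returns a dict with "image" (384x512x3 uint8, blue, green, red), "range_z" (384x512 float32, mm along the optical axis (not along the pixel's ray), 0 where there is no reading), "mtx" (3x3 intrinsics, pixels), "position" and "attitude" of the camera in the world; the wrist camera has in their place "mount" (4x4, takes a point from camera to tool coordinates, whose origin is the TCP and whose axes are the flange's). Camera axes: x right, y up, looking along -z (the intrinsics and any distortion apply to the point x, -y, -z); pixel columns grow to the right and rows downward; lengths in mm; the calibration is good to about 2 mm. A picture is of the moment at which its call begins: read the wrist's pose just before it.
- r.close_job(): hands the job in; it is judged then, once.
Trained networks look in a picture, given as the dict that the camera call returned (one of the last four; its "shot" number tells which), for a name from the list of things; names that differ only in an ending like _2 or _b are one class to them, and where a whole thing is asked for, a point or a joint stands for the part that bears it (a point fixed in the world has none). Each returns a list of dicts, best first, with "p" (0 to 1); they miss things now and then, are a little off and sometimes report something else, mostly with a low value. They report only what shows in the picture. A call takes as long as a camera call.
- r.recognise(picture, label): "xyz" ([x, y, z] in mm, in world coordinates, good to about 4 mm: the middle of the surface that is visible of it).
- r.spot_point(picture, label): "xyz" ([x, y, z] in mm, in world coordinates, good to about 4 mm: a listed point, or the origin of a listed thing).
The state is a dict: "time": time; "joint_pos": joint angles; "qvel": joint speeds; "joint_torque": joint torques, N m; "ee_pos": TCP position; "ee_rot": TCP orientation; "ft_force": force on the tool from outside, world axes, zero at the start; "torque": the same for the moment, N m; "opening": opening from 0.0 (shut) to 1.0 (fully open); "gripper_force": force on a finger pad.
Only numpy, scipy, OpenCV 4.12 (cv2) and the standard library are available. Lean on these libraries where they do the work, as an engineer would, in place of code of your own. Each camera call takes 0.05 s, during which the arm holds its last target. There are 200 camera calls.

## Task

The three pine strips in the wooden glue-up jig lie loose, with slack between them. Take the long wedge (not the short wedge or the straight packing piece), enter it thin end first between the sliding jaw and the fixed end block, flat on the jig's base, and drive it straight in until it pushes the jaw over and locks the row of strips tight with no gaps left; leave it lodged there.

Things in the scene. Friction and masses are not known exactly. Their poses are not given: they have to be found in the camera images.
- jig: Fixed wooden glue-up jig: base 180 (x) x 276 (y) x 18 mm plus a tongue, origin under its centre. On it from +y to -y: fence (face y=115 mm), 3 loose pine strips 160x50x45 mm, sliding jaw, wedge gap, fixed end block (y=-93 to -135). Jaw, blocks 40 mm high, x=-80..80. Gap: open on top and on the -x (robot) side, where it is widest; its 80 mm long faces taper like the long wedge. Drive along +x.
- mouth (a point): Point on the base's top (18 mm above the bench) at the mouth of the gap, on the wedge's middle line when tight: (-80,-78,18) mm in the jig's frame. In front of it the base runs on towards the robot as a tongue 90 mm wide and 125 mm long, level with it, on which the wedge can rest. Mouth: rounded noses of 6 mm radius; 20 mm wide with the jaw fully open (its middle is then 5 mm to the -y side of this point), 30 mm with the row tight.
- jaw (a joint): Slide of the jaw along the jig's +y, in m: 0 = fully open, starts at 0 to 0.004, 0.010 = the strips tight against the fence. No spring; it stays where it is left. It moves about 0.2 mm per mm of wedge travel. Driving the wedge takes some 5 to 15 N, rising steeply once the row is tight; 20 to 30 N is a firm final push.
- wedge: Long wedge, plain light wood, loose, lying flat, 155 long, 32 high, about 0.12 kg. Origin at mid-length on the underside; x points to the thin end (starts roughly away from the robot). Parallel butt 36 mm wide, x=-77.5 to -32.5 mm, then a symmetric taper to 12 mm at x=+77.5. Tight: origin near (-75,-78,18) mm in the jig's frame, butt wholly outside. Decoys: 98 mm wedge; straight 155x30 mm piece.

How it is judged (in metres and radians):
On the way:
1. the thin end of the long wedge has entered the mouth of the gap, pointing inwards, while the row is still slack (x of wedge in the frame of jig above -0.145 m and y of wedge in the frame of jig between -0.098 and -0.058 m and z of wedge in the frame of jig below 0.03 m and value of joint jaw below 0.008 m and angle between the x axis of wedge and the x axis of jig, either way round below 0.35 rad), for 0.05 s.
At the end, for the whole second after the job is handed in: The long wedge lies at rest in the gap, thin end inwards, flat on the base (within 8 mm) and in line (within 10 degrees), within 15 mm of its nominal tight depth; the jaw stands at 8.5 to 12 mm, so under 1.5 mm of slack is left in the row of three strips (value of joint jaw between 0.0085 and 0.012 m and x of wedge in the frame of jig between -0.09 and -0.06 m and y of wedge in the frame of jig between -0.086 and -0.07 m and z of wedge in the frame of jig below 0.026 m and angle between the x axis of wedge and the x axis of jig, either way round below 0.17 rad and angle between wedge's own z axis and vertical below 0.17 rad and linear speed of wedge below 0.01 m/s); the robot touches nothing.
It also fails if it takes over 45 s, if anything falls off the work surface, if the arm or the gripper's body presses on something with over 40 N, if the wrist force passes 120 N, or if a joint passes its speed limit or range.

## Working session

There is one attempt and no reset: what is moved stays moved. The work goes in short steps, Python scripts to look and compute and a tool call to move; the robot and the scene stay as the last step left them, time stands still between calls to the robot, and variables do not carry over. Pictures are saved under pics/ and viewed, at most 10 in all, crops included, and the job is handed in when it is done.

Besides the shell and the picture viewer there is one more tool, called after "Call:" by a JSON object that holds its "op" and its "data", one argument or row to a line. servo_tool: Moves the arm, as the interface text tells. Shift numbers are shares of 0.1 m and turn numbers shares of pi/4 rad, none past 1 either way. Its arguments: {"type":"object","properties":{"moves":{"type":"array"},"force":{"type":"number"}},"required":["moves"]}

```bash
mkdir -p pics; cat > h.py <<'E'
import numpy as np, cv2
from rig import r
def cloud(c, st=None):
    K=c["mtx"]; z=c["range_z"]; v,u=np.indices(z.shape)
    X=(u-K[0,2])/K[0,0]*z; Y=(v-K[1,2])/K[1,1]*z
    P=np.stack([X,-Y,-z],-1)
    if "mount" in c:
        M=np.array(c["mount"]); P=P@M[:3,:3].T+M[:3,3]
        return P@np.array(st["ee_rot"]).T+np.array(st["ee_pos"])
    return P@np.array(c["attitude"]).T+np.array(c["position"])
def look(n,f,names=("jig","mouth","wedge","jaw")):
    st=r.state(); c=r.capture(n); cv2.imwrite(f"pics/{f}.png",c["image"])
    for l in names:
        for fn in ("recognise","spot_point"):
            try: print(n,l,fn,[(np.round(d["xyz"]).tolist(),round(d["p"],2)) for d in getattr(r,fn)(c,l)][:3])
            except Exception as e: print(n,l,fn,"ERR",e)
    np.savez(f"pics/{f}.npz",P=cloud(c,st),im=c["image"],z=c["range_z"])
    return c,st
E
python3 - <<'E'
from h import *
a,_=look("scene","s1"); b,_=look("side","d1")
print(np.array(a["position"]),np.array(b["position"]),r.state()["time"])
cv2.imwrite("pics/two.png",cv2.resize(np.hstack([a["image"],b["image"]]),(800,300)))
E
```

```text
scene jig recognise []
scene jig spot_point [([643.0, 147.0, 3.0], 0.84)]
scene mouth recognise [([566.0, 120.0, 13.0], 0.73)]
scene mouth spot_point [([550.0, 90.0, 15.0], 0.56)]
scene wedge recognise [([435.0, -164.0, 20.0], 0.94)]
scene wedge spot_point [([448.0, -173.0, -1.0], 0.61)]
scene jaw recognise [([583.0, 95.0, 56.0], 0.84)]
scene jaw spot_point ERR it knows: jig, mouth, wedge
side jig recognise [([574.0, 135.0, 18.0], 0.64)]
side jig spot_point [([646.0, 145.0, -4.0], 0.88)]
side mouth recognise [([578.0, 135.0, 15.0], 0.91)]
side mouth spot_point [([554.0, 89.0, 18.0], 0.67), ([645.0, 145.0, -2.0], 0.15)]
side wedge recognise [([438.0, -163.0, 21.0], 0.61)]
side wedge spot_point [([451.0, -170.0, 2.0], 0.94)]
side jaw recognise [([583.0, 92.0, 62.0], 0.61)]
side jaw spot_point ERR it knows: jig, mouth, wedge
[-377.60552786  830.18209192  590.70034924] [-201.8467336  1136.05351509  602.40879143] 0.8
```

View pics/s1.png

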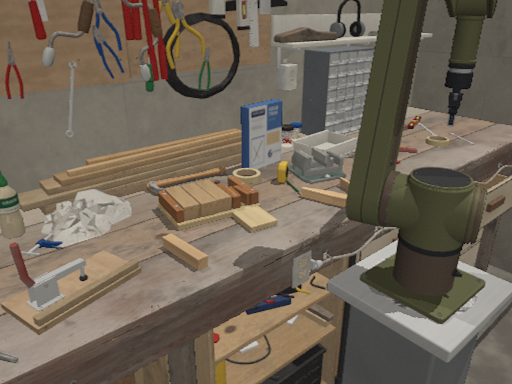

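View pics/d1.png

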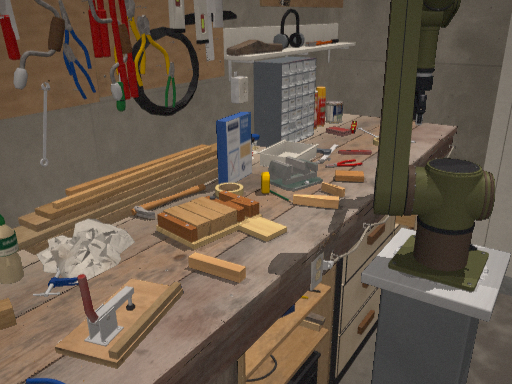

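The scene view shows the jig at about (205,200), with its tongue at (255,217). The detected wedge is near (325,197), with a short piece beside it. A third long piece is in front at (185,250). I'll move above the wedge for a close look.

Call:
{"op": "servo_tool", "data": {
  "moves": [0.17,0.35,0.05,0,0,0,0,0.17,0.35,0.05,0,0,0,0,0.17,0.35,0.05,0,0,0,0,0.17,0.35,0.05,0,0,0,0,0.17,0.35,0.05,0,0,0,0,0.17,0.35,0.05,0,0,0,0,0.17,0.35,0.05,0,0,0,0,0.17,0.35,0.05,0,0,0,0]
}}

```text
time: 1.47
ee_pos: [376.0, -241.0, 288.8]
ee_rot: [[0.909, 0.416, 0.001], [0.416, -0.909, -0.0], [0.0, 0.001, -1.0]]
ft_force: [0.0, -0.3, 0.1]
opening: 0.994
gripper_force: 0.0
```

```bash
python3 - <<'E'
from h import *
c,st=look("wrist","w1",("wedge","mouth"))
print(np.round(st["ee_pos"]),np.round(st["ee_rot"],3),np.round(c["mount"],2),st["time"],c["mtx"])
E
```

```text
wrist wedge recognise [([435.0, -173.0, 31.0], 0.81)]
wrist wedge spot_point []
wrist mouth recognise [([432.0, 59.0, 18.0], 0.96)]
wrist mouth spot_point []
[ 376. -241.  289.] [[ 0.909  0.416  0.001]
 [ 0.416 -0.909 -0.   ]
 [ 0.     0.001 -1.   ]] [[  -0.      0.96    0.29   74.46]
 [   1.      0.      0.      0.46]
 [  -0.      0.29   -0.96 -125.82]
 [   0.      0.      0.      1.  ]] 1.4667 [[308.22439024   0.         257.68628048]
 [  0.         308.22439024 194.01942534]
 [  0.           0.           1.        ]]
```

View pics/w1.png

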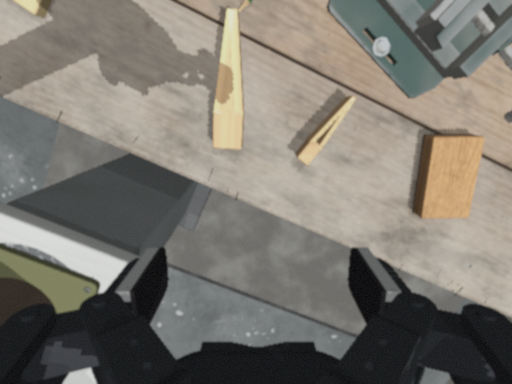

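The long wedge runs from its butt at (228,140) to its thin end at (232,12), pointing away from the robot. The other small piece at (327,130) is a split clothes-peg-like item. I'll get the wedge pose from depth and cross-check its height with the scene camera, and find the jig's orientation from the same data.

```bash
python3 - <<'E'
from h import *
def seg(P,m):
    n,l,s,_=cv2.connectedComponentsWithStats(m.astype(np.uint8)); 
    return [(i,s[i,4],P[l==i]) for i in range(1,n) if s[i,4]>40]
d=np.load("pics/w1.npz");P=d["P"];z=d["z"]
m=(z>0)&(P[...,2]>22)&(P[...,2]<45)&(P[...,0]>330)
for i,n,Q in seg(P,m):
    rc=cv2.minAreaRect(Q[:,:2].astype(np.float32)); print("w",n,np.round(rc[0]),np.round(rc[1]),round(rc[2],1),np.round(np.percentile(Q[:,2],[10,50,90]),1))
    if np.linalg.norm(Q[:,:2].mean(0)-[435,-173])<40: print(np.round(cv2.boxPoints(rc)))
print("bench",np.median(P[...,2][(abs(P[...,2])<15)&(z>0)&(P[...,0]>420)]))
for f in("s1","d1"):
    d=np.load(f"pics/{f}.npz");P=d["P"];z=d["z"]
    m=(z>0)&(P[...,2]>24)&(P[...,2]<45)&(np.hypot(P[...,0]-440,P[...,1]+168)<100)
    Q=P[m]; print(f,"wedge top",len(Q),np.round(np.median(Q,0)),np.percentile(Q[:,2],95))
    m=(z>0)&(P[...,2]>50)&(P[...,2]<72)&(np.hypot(P[...,0]-645,P[...,1]-146)<180)
    Q=P[m]; rc=cv2.minAreaRect(Q[:,:2].astype(np.float32)); print(f,"jig blocks",np.round(rc[0]),np.round(rc[1]),rc[2])
    m=(z>0)&(P[...,2]>11)&(P[...,2]<24)&(np.hypot(P[...,0]-500,P[...,1]-80)<150)
    Q=P[m]; rc=cv2.minAreaRect(Q[:,:2].astype(np.float32)); print(f,"tongue",np.round(rc[0]),np.round(rc[1]),rc[2],np.median(Q[:,2]))
E
```

```text
w 1777 [ 583. -347.] [ 51. 115.] 0.3 [25.9 36.2 39.9]
w 428 [ 637. -411.] [24. 25.] 25.2 [26.8 35.9 38.1]
w 3214 [ 449. -172.] [155.  36.] 20.2 [31.2 32.3 33.3]
[[ 370. -182.]
 [ 382. -216.]
 [ 528. -162.]
 [ 515. -128.]]
w 971 [ 448. -302.] [18. 98.] 77.8 [27.4 32.  33.2]
w 4160 [ 460. -479.] [110.  66.] 24.9 [25.2 26.4 27.4]
bench 0.524752315799816
s1 wedge top 283 [ 435. -167.   33.] 35.813243557800774
s1 jig blocks [644. 150.] [272. 168.] 80.72591400146484
s1 tongue [499. 114.] [168. 185.] 5.791109561920166 19.533770900971092
d1 wedge top 231 [ 436. -171.   31.] 33.53212916314459
d1 jig blocks [646. 147.] [277. 171.] 81.15209197998047
d1 tongue [498. 121.] [192. 151.] 87.77428436279297 17.984350417819428
```

The wedge centre is at (449,-172) with yaw 20.2°, measuring 155x36 mm with its top at 32 mm. Three views agree on this. The jig is at (645,148) with yaw about -9°. I'll grasp the butt at (397,-191).

Call:
{"op": "servo_tool", "data": {
  "moves": [0.036,0.083,-0.31,0,0,-0.0165,0,0.036,0.083,-0.31,0,0,-0.0165,0,0.036,0.083,-0.31,0,0,-0.0165,0,0.036,0.083,-0.31,0,0,-0.0165,0,0.036,0.083,-0.31,0,0,-0.0165,0,0.036,0.083,-0.31,0,0,-0.0165,0,0,0,-0.3,0,0,0,0,0,0,-0.3,0,0,0,0]
}}

```text
time: 2.38
ee_pos: [396.8, -194.4, 40.8]
ee_rot: [[0.939, 0.343, 0.0], [0.343, -0.939, -0.001], [-0.0, 0.001, -1.0]]
ft_force: [0.1, -1.7, 0.4]
opening: 1.001
gripper_force: 0.0
```

```bash
python3 - <<'E'
from h import *
c,st=look("wrist","w2",())
d=np.load("pics/w2.npz");P=d["P"];z=d["z"];T=np.array(st["ee_pos"]);R=np.array(st["ee_rot"])
m=(z>0)&(P[...,2]>24)&(P[...,2]<40); Q=(P[m]-T)@R
Q=Q[(abs(Q[:,1])<40)&(Q[:,0]>-20)]
for a in range(-20,150,15):
    q=Q[(Q[:,0]>=a)&(Q[:,0]<a+15)]
    if len(q)>5: print(a,len(q),np.round(np.percentile(q[:,1],[1,99]),1),round(T[2]-np.median(q[:,2]),1))
print(T,R[:,0])
E
```

```text
-20 1799 [-20.6  14.4] 32.2
-5 2033 [-20.7  14.1] 32.2
10 2222 [-21.   14.1] 32.2
25 2304 [-20.1  13. ] 32.1
40 2287 [-18.7  11.2] 32.2
55 2221 [-17.4   9.6] 32.2
70 2188 [-16.1   7.7] 32.2
85 2104 [-14.7   5.9] 32.2
100 1541 [-13.4   4.2] 32.2
[ 396.81122939 -194.36007424   40.78473212] [ 9.39345343e-01  3.42972776e-01 -2.51965720e-05]
```

View pics/w2.png

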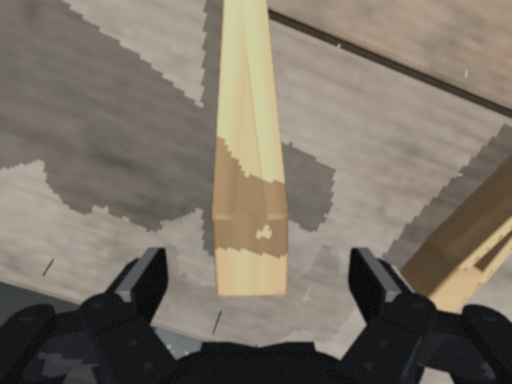

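The fingers straddle the wedge's butt, with the butt end at row 295 and the taper starting at row 215, so the grasp is near the butt's middle. The wedge centre is 3 mm off, and the short wedge on the right is clear. I'll descend and close.

Call:
{"op": "servo_tool", "data": {
  "moves": [-0.011,0.031,-0.19,0,0,0,0,0,0,0,0,0,0,0,0,0,0,0,0,0,1,0,0,0,0,0,0,1,0,0,0,0,0,0,1,0,0,0,0,0,0,1,0,0,0,0,0,0,1,0,0,0,0,0,0,1],
  "force": 100
}}

```text
time: 3.1
ee_pos: [397.0, -190.6, 25.0]
ee_rot: [[0.939, 0.345, 0.003], [0.345, -0.939, -0.002], [0.002, 0.003, -1.0]]
ft_force: [-1.8, -1.5, 9.2]
opening: 0.4
gripper_force: 99.7
```

Call:
{"op": "servo_tool", "data": {
  "moves": [0,0,0.4,0,0,0,1,0,0.2,0.38,0,0,0,1,0.1,0.35,0.05,0,0,-0.12,1,0.1,0.35,0.05,0,0,-0.12,1,0.1,0.35,0,0,0,-0.12,1,0.1,0.35,0,0,0,-0.12,1,0,0.35,0,0,0,-0.1,1,0,0.35,0,0,0,-0.06,1]
}}

```text
time: 3.77
ee_pos: [436.7, 41.3, 111.2]
ee_rot: [[0.988, -0.154, 0.002], [-0.154, -0.988, -0.0], [0.002, -0.0, -1.0]]
ft_force: [1.1, -0.0, -1.8]
opening: 0.4
gripper_force: 100.7
```

Call:
{"op": "servo_tool", "data": {
  "moves": [-0.09,0.2,0,0,0,0,1,-0.09,0.2,0,0,0,0,1,-0.09,0.2,0,0,0,0,1,0,0,0,0,0,0,1,0,0,0,0,0,0,1,0,0,0,0,0,0,1,0,0,0,0,0,0,1,0,0,0,0,0,0,1]
}}

```text
time: 4.43
ee_pos: [409.7, 98.9, 110.4]
ee_rot: [[0.988, -0.151, 0.001], [-0.151, -0.988, -0.0], [0.001, -0.0, -1.0]]
ft_force: [-0.6, -0.0, -1.4]
opening: 0.398
gripper_force: 100.5
```

```bash
python3 - <<'E'
from h import *
c,st=look("wrist","w3",("wedge","mouth","jig","jaw"))
d=np.load("pics/w3.npz");P=d["P"];z=d["z"];T=np.array(st["ee_pos"]);R=np.array(st["ee_rot"])
print(T,R[:,0])
# held wedge in tool frame
m=(z>0)&(P[...,2]>T[2]-15)&(P[...,2]<T[2]+25); Q=(P[m]-T)@R
Q=Q[(abs(Q[:,1])<40)&(Q[:,0]>20)]
for a in range(20,150,15):
    q=Q[(Q[:,0]>=a)&(Q[:,0]<a+15)]
    if len(q)>5: print(a,len(q),np.round(np.percentile(q[:,1],[1,99]),1),round(np.median(q[:,2]),1),np.round(q[:,0].max()))
# jig block tops
m=(z>0)&(P[...,2]>50)&(P[...,2]<72)&(P[...,0]>480); n,l,s,_=cv2.connectedComponentsWithStats(m.astype(np.uint8))
for i in range(1,n):
    if s[i,4]>150:
        Q=P[l==i]; rc=cv2.minAreaRect(Q[:,:2].astype(np.float32)); print(s[i],np.round(rc[0],1),np.round(rc[1],1),rc[2],np.median(Q[:,2])); print(np.round(cv2.boxPoints(rc)).tolist())
m=(z>0)&(abs(P[...,2]-18)<6)&(P[...,0]>400);Q=P[m];rc=cv2.minAreaRect(Q[:,:2].astype(np.float32));print("base",np.round(rc[0]),rc[1],rc[2],np.median(Q[:,2]))
E
```

```text
wrist wedge recognise [([452.0, 93.0, 116.0], 0.7), ([506.0, 114.0, 18.0], 0.4)]
wrist wedge spot_point [([463.0, 93.0, 83.0], 0.84)]
wrist mouth recognise [([504.0, 115.0, 22.0], 0.97)]
wrist mouth spot_point []
wrist jig recognise [([509.0, 114.0, 19.0], 0.7)]
wrist jig spot_point []
wrist jaw recognise []
wrist jaw spot_point ERR it knows: jig, mouth, wedge
[409.66192788  98.89059708 110.39598585] [ 9.88487377e-01 -1.51301593e-01  7.30614770e-04]
20 2824 [-17.4  16.6] -7.0 35.0
35 2838 [-16.   14.9] -7.0 50.0
50 2819 [-14.4  13.2] -7.0 65.0
65 2780 [-13.   11.6] -7.0 80.0
80 2705 [-11.5   9.8] -7.0 95.0
95 2162 [-10.    8.2] -7.0 108.0
base [494. 133.] (194.27078247070312, 116.33503723144531) 80.7227783203125 18.268142198542918
```

View pics/w3.png

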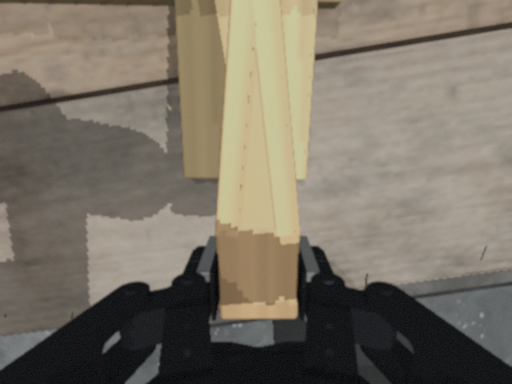

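The wedge is held straight, with its underside 25 mm below the TCP and its origin about 55 mm ahead of it. The mouth is out of view because only the tongue's end shows, at about (183–308, 0–178). I'll step up, forward and aside to see it.

Call:
{"op": "servo_tool", "data": {
  "moves": [0.05,-0.05,0.3,0,0,0,1,0.2,-0.1,0.3,0,0,0,1,0.3,-0.2,0.2,0,0,0,1,0.3,-0.2,0.1,0,0,0,1,0.3,-0.1,0,0,0,0,1,0,0,0,0,0,0,1,0,0,0,0,0,0,1,0,0,0,0,0,0,1]
}}

```text
time: 5.5
ee_pos: [522.9, 34.6, 199.3]
ee_rot: [[0.989, -0.151, -0.003], [-0.151, -0.989, 0.0], [-0.003, 0.0, -1.0]]
ft_force: [0.1, -0.7, -0.4]
opening: 0.401
gripper_force: 100.5
```

```bash
python3 - <<'E'
from h import *
c,st=look("wrist","w4",("mouth","jig","jaw"))
d=np.load("pics/w4.npz");P=d["P"];z=d["z"];T=np.array(st["ee_pos"]);R=np.array(st["ee_rot"])
print(T)
m=(z>0)&(P[...,2]>50)&(P[...,2]<72)&(P[...,0]>500); n,l,s,_=cv2.connectedComponentsWithStats(m.astype(np.uint8))
for i in range(1,n):
    if s[i,4]>150:
        Q=P[l==i]; rc=cv2.minAreaRect(Q[:,:2].astype(np.float32)); print(s[i],np.round(rc[0],1),np.round(rc[1],1),rc[2],np.median(Q[:,2])); print(np.round(cv2.boxPoints(rc)).tolist())
E
```

```text
wrist mouth recognise [([600.0, 91.0, 20.0], 0.58)]
wrist mouth spot_point [([557.0, 82.0, 21.0], 0.71)]
wrist jig recognise [([599.0, 86.0, 18.0], 0.91)]
wrist jig spot_point []
wrist jaw recognise [([614.0, 88.0, 61.0], 0.73)]
wrist jaw spot_point ERR it knows: jig, mouth, wedge
[522.87105898  34.60072833 199.32228671]
[    0     0   155   163 23836] [632.7 174.9] [128.5 127.5] 80.3108139038086 63.233003864527475
[[559.0, 122.0], [685.0, 101.0], [706.0, 227.0], [581.0, 249.0]]
[ 146    0   52  162 5679] [618.8  89.1] [ 36.7 126.6] 80.19387817382812 58.73347182615802
[[553.0, 82.0], [678.0, 60.0], [684.0, 96.0], [560.0, 118.0]]
[488   0  24  10 165] [ 639.  -171.6] [14.2  5.3] 69.41374206542969 54.64635583807478
[[634.0, -177.0], [639.0, -179.0], [644.0, -166.0], [639.0, -164.0]]
[ 201   63   25   99 1498] [591.7  61.7] [19.4 79.7] 79.57929229736328 58.28538301890826
[[551.0, 59.0], [629.0, 45.0], [633.0, 64.0], [554.0, 78.0]]
```

View pics/w4.png

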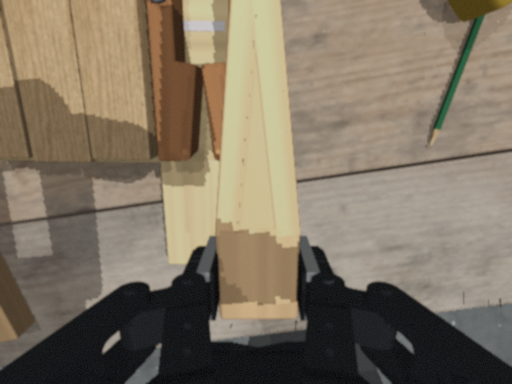

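The jaw is at (160–195, 0–160), the gap floor at (183–220, 10–160), and the end block's visible edge near (205–225, 65–160), partly under the wedge. I'll measure the gap edges in the jig frame.

```bash
python3 - <<'E'
from h import *
d=np.load("pics/w4.npz");P=d["P"];z=d["z"]
for yaw in(-9.5,):
    a=np.radians(yaw);R=np.array([[np.cos(a),-np.sin(a)],[np.sin(a),np.cos(a)]])
    m=(z>0)&(P[...,2]>52)&(P[...,2]<62);Q=P[m][:,:2]@R   # rotated world coords
    print("min u of blocks",np.percentile(Q[(Q[:,0]>500)][:,0],[0.2,1]))
    mo=np.array([555,84])@R; print("mouth guess",mo)
    for u in np.arange(mo[0]-2,mo[0]+95,8):
        q=np.sort(Q[(abs(Q[:,0]-u)<2)&(abs(Q[:,1]-mo[1])<50)][:,1]); 
        g=np.diff(q); k=[(round(q[i],1),round(q[i+1],1)) for i in np.where(g>4)[0]]
        print(round(u,1),k,q[[0,-1]].round(1) if len(q) else "")
    m=(z>0)&(P[...,2]>12)&(P[...,2]<24);Q=P[m][:,:2]@R
    Q=Q[(Q[:,0]<mo[0]-20)&(Q[:,0]>mo[0]-110)]; print("tongue v",np.percentile(Q[:,1],[.5,99.5]))
for f in("s1","d1"):
    d=np.load(f"pics/{f}.npz");P=d["P"];z=d["z"]
    m=(z>0)&(P[...,2]>52)&(P[...,2]<72)&(np.hypot(P[...,0]-645,P[...,1]-146)<180)
    Q=P[m][:,:2]@R; print(f,np.percentile(Q,[.5,99.5],axis=0))
E
```

```text
min u of blocks [532.58623488 534.46259595]
mouth guess [533.52450996 174.44941178]
531.5 [(np.float64(155.6), np.float64(189.9))] [154.8 206. ]
539.5 [(np.float64(159.9), np.float64(179.5)), (np.float64(207.9), np.float64(213.2))] [154.5 217.7]
547.5 [(np.float64(161.2), np.float64(178.5)), (np.float64(208.3), np.float64(213.2)), (np.float64(217.7), np.float64(222.0))] [153.4 222. ]
555.5 [(np.float64(162.1), np.float64(177.7)), (np.float64(208.5), np.float64(213.1)), (np.float64(213.9), np.float64(218.7))] [153.2 218.7]
563.5 [(np.float64(162.7), np.float64(176.8)), (np.float64(207.5), np.float64(213.1))] [152.2 214.6]
571.5 [(np.float64(163.1), np.float64(175.8)), (np.float64(207.8), np.float64(213.2))] [151.2 221.5]
579.5 [(np.float64(164.7), np.float64(174.7)), (np.float64(208.1), np.float64(213.1)), (np.float64(214.7), np.float64(220.3))] [151.1 223.7]
587.5 [(np.float64(165.3), np.float64(174.1)), (np.float64(208.1), np.float64(213.1)), (np.float64(214.2), np.float64(220.3))] [150.1 220.3]
595.5 [(np.float64(166.5), np.float64(173.0)), (np.float64(207.6), np.float64(212.9)), (np.float64(218.8), np.float64(223.9))] [149.2 223.9]
603.5 [(np.float64(167.0), np.float64(172.2)), (np.float64(207.6), np.float64(213.0)), (np.float64(214.2), np.float64(222.9))] [148.9 222.9]
611.5 [(np.float64(207.5), np.float64(212.8))] [148.2 214. ]
619.5 [(np.float64(208.2), np.float64(212.9)), (np.float64(214.3), np.float64(220.1)), (np.float64(220.1), np.float64(224.2))] [187.8 224.2]
627.5 [(np.float64(207.8), np.float64(212.7)), (np.float64(219.6), np.float64(224.0))] [187.9 224.4]
tongue v [162.35569962 219.34763984]
s1 [[528.63291922 119.77038701]
 [690.40188168 389.1737466 ]]
d1 [[528.83093022 117.70810581]
 [689.99852329 388.34989575]]
```

Call:
{"op": "servo_tool", "data": {
  "moves": [-0.34,0.2,0,0,0,-0.009,1,-0.34,0.2,0,0,0,-0.009,1,-0.34,0.2,0,0,0,-0.009,1,-0.07,0.08,-0.3,0,0,0,1,0,0,-0.4,0,0,0,1,0,0,-0.4,0,0,0,1,0,0,-0.4,0,0,0,1,0,0,0,0,0,0,1]
}}

```text
time: 6.47
ee_pos: [411.1, 102.4, 44.7]
ee_rot: [[0.985, -0.17, -0.011], [-0.17, -0.985, -0.002], [-0.011, 0.003, -1.0]]
ft_force: [-1.4, 0.3, -0.2]
opening: 0.4
gripper_force: 101.7
```

```bash
cat > uv.py <<'E'
from h import *
a=np.radians(-9.5);R=np.array([[np.cos(a),-np.sin(a)],[np.sin(a),np.cos(a)]])
s=r.state();T=np.array(s["ee_pos"]);E=np.array(s["ee_rot"])
print("T",T.round(1),"uv",(T[:2]@R).round(1),"jig wedge x,y",(T[:2]@R-[532+80,174.5+78]).round(1)+[55,0.4],"yaw",np.degrees(np.arctan2(E[1,0],E[0,0])).round(2),"F",np.round(s["ft_force"],1),s["time"])
E
python3 uv.py
```

```text
T [411.1 102.4  44.7] uv [388.6 168.9] jig wedge x,y [-168.4  -83.2] yaw -9.8 F [-1.4  0.3 -0.2] 6.4667
```

Call:
{"op": "servo_tool", "data": {
  "moves": [0.049,-0.007,-0.01,0,0,0,1,0.049,-0.007,0,0,0,0,1,0.049,-0.007,0,0,0,0,1,0.049,-0.007,0,0,0,0,1,0.049,-0.007,0,0,0,0,1,0.049,-0.007,0,0,0,0,1,0,0,0,0,0,0,1,0,0,0,0,0,0,1]
}}

```text
time: 7.13
ee_pos: [445.1, 98.3, 49.8]
ee_rot: [[0.985, -0.171, 0.001], [-0.171, -0.985, 0.0], [0.001, -0.0, -1.0]]
ft_force: [0.1, 0.6, -1.3]
opening: 0.399
gripper_force: 101.8
```

```bash
python3 uv.py; python3 - <<'E'
from h import *
look("side","d2",()); im=cv2.imread("pics/d2.png"); cv2.imwrite("pics/d2c.png",cv2.resize(im[150:270,140:320],(720,480)))
E
```

```text
T [445.1  98.3  49.8] uv [422.8 170.4] jig wedge x,y [-134.2  -81.7] yaw -9.87 F [ 0.1  0.6 -1.3] 7.1333
```

View pics/d2c.png

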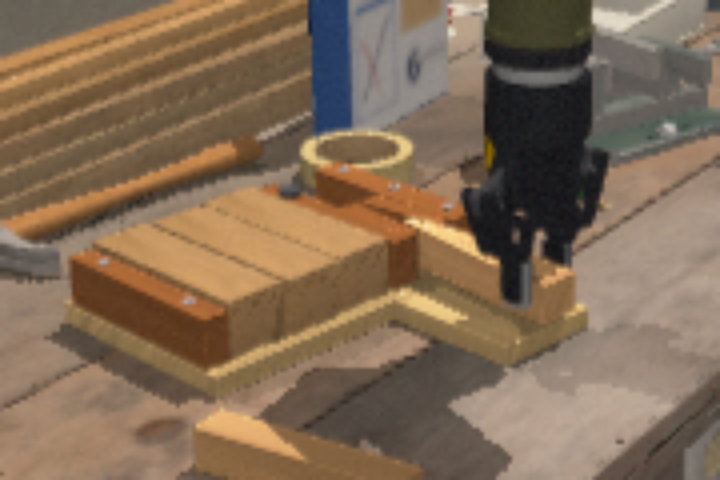

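The wedge's thin end is in the gap, between the jaw's nose at about (415,270) and the end block behind it. It still hovers about 6 mm above the tongue, so I'll lower it and then drive.

Call:
{"op": "servo_tool", "data": {
  "moves": [0,0,-0.03,0,0,0,1,0,0,-0.03,0,0,0,1,0,0,-0.005,0,0,0,1,0.03,-0.005,0,0,0,0,1,0.03,-0.002,0,0,0,0,1,0.03,-0.002,0,0,0,0,1,0,0,0,0,0,0,1,0,0,0,0,0,0,1]
}}

```text
time: 7.85
ee_pos: [445.3, 97.8, 42.7]
ee_rot: [[0.985, -0.172, -0.014], [-0.172, -0.985, 0.0], [-0.014, 0.002, -1.0]]
ft_force: [-13.5, 4.0, 24.0]
opening: 0.395
gripper_force: 105.3
```

```bash
python3 uv.py
```

```text
T [445.3  97.8  42.7] uv [423.1 170. ] jig wedge x,y [-133.9  -82.1] yaw -9.9 F [-13.5   4.   24. ] 7.85
```

Call:
{"op": "servo_tool", "data": {
  "moves": [0,0,0.03,0,0,0,1,0,0,0,0,0,0,1,0.03,-0.002,0,0,0,0,1,0.03,-0.002,0,0,0,0,1,0.03,-0.002,0,0,0,0,1,0,0,0,0,0,0,1,0,0,0,0,0,0,1,0,0,0,0,0,0,1]
}}

```text
time: 8.52
ee_pos: [462.8, 96.9, 45.5]
ee_rot: [[0.985, -0.171, 0.0], [-0.171, -0.985, 0.0], [0.0, -0.0, -1.0]]
ft_force: [-0.4, 0.0, -1.4]
opening: 0.399
gripper_force: 101.8
```

```bash
python3 uv.py
```

```text
T [462.8  96.9  45.5] uv [440.5 171.9] jig wedge x,y [-116.5  -80.2] yaw -9.85 F [-0.4  0.  -1.4] 8.5167
```

Call:
{"op": "servo_tool", "data": {
  "moves": [0,0,-0.015,0,0,0,1,0.05,-0.006,0,0,0,0,1,0.05,-0.006,0,0,0,0,1,0.05,-0.006,0,0,0,0,1,0.05,-0.006,0,0,0,0,1,0.05,-0.006,0,0,0,0,1,0,0,0,0,0,0,1,0,0,0,0,0,0,1]
}}

```text
time: 9.18
ee_pos: [488.4, 93.8, 44.2]
ee_rot: [[0.985, -0.171, 0.001], [-0.171, -0.985, 0.0], [0.001, -0.0, -1.0]]
ft_force: [-0.0, 0.1, -1.0]
opening: 0.4
gripper_force: 101.8
```

```bash
python3 uv.py
```

```text
T [488.4  93.8  44.2] uv [466.2 173.2] jig wedge x,y [-90.8 -78.9] yaw -9.86 F [-0.   0.1 -1. ] 9.1833
```

No force is felt at a depth where the jaw should be moving, so I'll look.

```bash
python3 - <<'E'
from h import *
c,st=look("wrist","w5",())
d=np.load("pics/w5.npz");P=d["P"];z=d["z"];T=np.array(st["ee_pos"]);E=np.array(st["ee_rot"])
a=np.radians(-9.5);R=np.array([[np.cos(a),-np.sin(a)],[np.sin(a),np.cos(a)]])
m=(z>0)&(P[...,2]>45)&(P[...,2]<57); Q=P[m]; q=(Q-T)@E; k=(abs(q[:,1])<30)&(q[:,0]>15); q=q[k]
for b in range(15,130,10):
    w=q[(q[:,0]>=b)&(q[:,0]<b+10)]
    if len(w)>9: print(b,np.round(np.percentile(w[:,1],[1,99]),1),round(T[2]-np.median(w[:,2]),1))
im=c["image"]
m=(z>0)&(P[...,2]>57)&(P[...,2]<72)&(P[...,0]>500);Q=P[m][:,:2]@R
for u in range(534,600,8):
    s=np.sort(Q[(abs(Q[:,0]-u)<2)][:,1]);g=np.diff(s);print(u,[(s[i].round(1),s[i+1].round(1)) for i in np.where(g>2)[0]],s[[0,-1]].round(1) if len(s) else "")
E
```

```text
15 [-17.7  17.2] 52.0
25 [-16.9  16.3] 52.1
35 [-16.   15.2] 52.4
45 [-14.9  14.2] 52.5
55 [-14.  13.] 52.8
65 [-14.5  27.7] 53.0
75 [-12.5  16.2] 53.3
85 [-11.5  24. ] 53.5
95 [-10.6  23.8] 53.8
105 [-9.6 19.7] 53.8
534 [(np.float64(146.0), np.float64(149.9)), (np.float64(159.2), np.float64(186.9))] [118.2 265.1]
542 [(np.float64(160.8), np.float64(185.2))] [118.1 259.5]
550 [(np.float64(161.7), np.float64(184.2))] [118.1 257.1]
558 [(np.float64(162.2), np.float64(183.4))] [118.2 255.5]
566 [(np.float64(163.4), np.float64(182.5))] [117.9 253.4]
574 [(np.float64(205.7), np.float64(209.0)), (np.float64(209.0), np.float64(211.8))] [205.7 214.6]
582 [] 
590 [] 
598 []
```

View pics/w5.png

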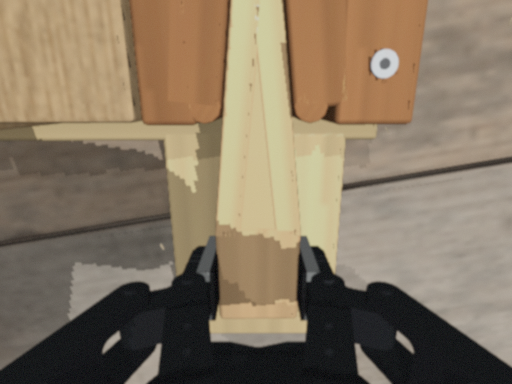

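The wedge lies between the jaw (135–225) and the end block (290–420). The gap has opened to 24.4 mm, so the jaw is at about 6 mm and it is working. I'll keep driving.

Call:
{"op": "servo_tool", "data": {
  "moves": [0.04,-0.005,-0.01,0,0,0,1,0.04,-0.005,0,0,0,0,1,0.03,-0.004,0,0,0,0,1,0.03,-0.004,0,0,0,0,1,0,0,0,0,0,0,1,0,0,0,0,0,0,1,0,0,0,0,0,0,1,0,0,0,0,0,0,1]
}}

```text
time: 9.9
ee_pos: [494.6, 93.0, 42.8]
ee_rot: [[0.985, -0.171, -0.013], [-0.171, -0.985, 0.001], [-0.013, 0.001, -1.0]]
ft_force: [-10.9, 5.4, 11.4]
opening: 0.401
gripper_force: 103.5
```

```bash
python3 uv.py
```

```text
T [494.6  93.   42.8] uv [472.4 173.4] jig wedge x,y [-84.6 -78.7] yaw -9.87 F [-10.9   5.4  11.4] 9.9
```

Call:
{"op": "servo_tool", "data": {
  "moves": [0.05,-0.006,0,0,0,0,1,0.05,-0.006,0,0,0,0,1,0.05,-0.006,0,0,0,0,1,0,0,0,0,0,0,1,0,0,0,0,0,0,1,0,0,0,0,0,0,1,0,0,0,0,0,0,1,0,0,0,0,0,0,1]
}}

```text
time: 10.57
ee_pos: [505.4, 92.3, 42.8]
ee_rot: [[0.985, -0.172, -0.02], [-0.172, -0.985, 0.003], [-0.02, 0.001, -1.0]]
ft_force: [-18.8, 10.3, 18.5]
opening: 0.401
gripper_force: 104.5
```

```bash
python3 uv.py
```

```text
T [505.4  92.3  42.8] uv [483.3 174.5] jig wedge x,y [-73.7 -77.6] yaw -9.9 F [-18.8  10.3  18.5] 10.5667
```

Call:
{"op": "servo_tool", "data": {
  "moves": [0.04,-0.006,0,0,0,0,1,0.03,-0.005,0,0,0,0,1,0,0,0,0,0,0,1,0,0,0,0,0,0,1,0,0,0,0,0,0,1,0,0,0,0,0,0,1,0,0,0,0,0,0,1,0,0,0,0,0,0,1]
}}

```text
time: 11.23
ee_pos: [505.5, 92.3, 42.7]
ee_rot: [[0.985, -0.172, -0.032], [-0.172, -0.985, 0.004], [-0.032, 0.002, -0.999]]
ft_force: [-31.8, 14.3, 30.5]
opening: 0.399
gripper_force: 106.1
```

```bash
python3 uv.py; python3 - <<'E'
from h import *
c,st=look("wrist","w6",())
d=np.load("pics/w6.npz");P=d["P"];z=d["z"]
a=np.radians(-9.5);R=np.array([[np.cos(a),-np.sin(a)],[np.sin(a),np.cos(a)]])
m=(z>0)&(P[...,2]>55)&(P[...,2]<72)&(P[...,0]>500);Q=P[m][:,:2]@R
for u in range(534,600,8):
    s=np.sort(Q[(abs(Q[:,0]-u)<2)][:,1]);g=np.diff(s);print(u,[(s[i].round(1),s[i+1].round(1)) for i in np.where(g>2)[0]],s[[0,-1]].round(1) if len(s) else "")
E
```

```text
T [505.5  92.3  42.7] uv [483.4 174.5] jig wedge x,y [-73.6 -77.6] yaw -9.93 F [-31.8  14.3  30.5] 11.2333
534 [(np.float64(145.9), np.float64(149.6)), (np.float64(159.3), np.float64(190.3)), (np.float64(264.1), np.float64(267.1))] [118.2 268.7]
542 [(np.float64(161.0), np.float64(188.4))] [118.  261.6]
550 [(np.float64(161.7), np.float64(187.5))] [118.1 259.7]
558 [(np.float64(162.7), np.float64(186.5))] [117.7 257.5]
566 [(np.float64(163.4), np.float64(185.7))] [117.5 255.4]
574 [(np.float64(164.2), np.float64(184.9))] [117.8 254. ]
582 [(np.float64(165.2), np.float64(183.9))] [117.7 251.8]
590 [(np.float64(142.5), np.float64(144.9)), (np.float64(145.0), np.float64(150.3)), (np.float64(152.4), np.float64(156.4)), (np.float64(157.4), np.float64(159.5)), (np.float64(159.8), np.float64(162.0)), (np.float64(165.6), np.float64(183.4))] [142.5 218.2]
598 []
```

View pics/w6.png

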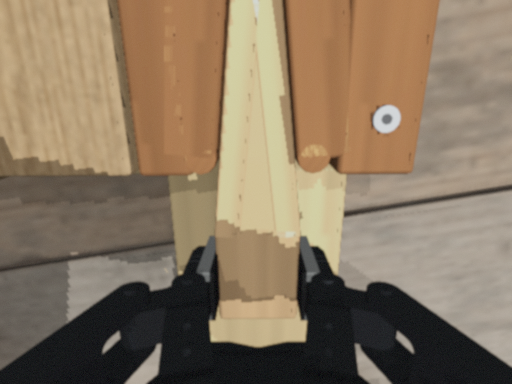

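The wedge is seated with no visible gap between jaw and strip. It stalled at 32 N without further travel, at nominal depth (-74,-78), so the row is tight. I'll ease the load, open and retreat upwards.

Call:
{"op": "servo_tool", "data": {
  "moves": [-0.05,0.006,0.01,0,0,0,1,0,0,0,0,0,0,1,0,0,0,0,0,0,0,0,0,0,0,0,0,0,0,0,0,0,0,0,0,0,0,0,0,0,0,0,0,0,0,0,0,0,0,0,0,0,0,0,0,0]
}}

```text
time: 11.95
ee_pos: [519.3, 89.6, 44.3]
ee_rot: [[0.985, -0.171, 0.001], [-0.171, -0.985, 0.0], [0.001, -0.0, -1.0]]
ft_force: [-0.6, -0.9, -0.2]
opening: 0.999
gripper_force: 0.0
```

Call:
{"op": "servo_tool", "data": {
  "moves": [0,0,0.2,0,0,0,0,0,0,0.3,0,0,0,0,0,0,0.3,0,0,0,0,0,0,0.3,0,0,0,0,0,0,0.3,0,0,0,0,0,0,0,0,0,0,0,0,0,0,0,0,0,0,0,0,0,0,0,0,0]
}}

```text
time: 12.62
ee_pos: [518.2, 89.6, 184.0]
ee_rot: [[0.985, -0.171, -0.0], [-0.171, -0.985, -0.0], [-0.0, 0.0, -1.0]]
ft_force: [-0.7, -0.2, -1.5]
opening: 1.0
gripper_force: 0.0
```

```bash
python3 - <<'E'
from h import *
c,st=look("wrist","w7",())
d=np.load("pics/w7.npz");P=d["P"];z=d["z"]
a=np.radians(-9.5);R=np.array([[np.cos(a),-np.sin(a)],[np.sin(a),np.cos(a)]])
m=(z>0)&(P[...,2]>54)&(P[...,2]<72)&(P[...,0]>500);Q=P[m][:,:2]@R
for u in range(538,610,12):
    s=np.sort(Q[(abs(Q[:,0]-u)<2)][:,1]);g=np.diff(s);print(u,[(s[i].round(1),s[i+1].round(1)) for i in np.where(g>2)[0]],s[[0,-1]].round(1) if len(s) else "")
W=P.copy(); W[...,:2]=P[...,:2]@R
m=(z>0)&(W[...,2]>44)&(W[...,2]<54)&(abs(W[...,1]-174.5)<25)&(W[...,0]>430)&(W[...,0]<620)
Q=W[m];print("wedge u min",np.percentile(Q[:,0],[.5,99.5]),"origin jig x",np.percentile(Q[:,0],.5)+77.5-612)
for u in range(465,610,20):
    q=Q[abs(Q[:,0]-u)<3]; 
    if len(q)>5: print(u,np.percentile(q[:,1],[2,98]).round(1),np.median(q[:,2]).round(1))
print(r.state()["ft_force"],r.state()["time"])
E
```

```text
538 [(np.float64(160.4), np.float64(188.9)), (np.float64(368.0), np.float64(370.4))] [117.8 383.8]
550 [(np.float64(161.3), np.float64(187.7)), (np.float64(367.9), np.float64(370.4))] [117.6 381.5]
562 [(np.float64(163.0), np.float64(186.7))] [117.5 377. ]
574 [(np.float64(163.8), np.float64(184.8)), (np.float64(367.6), np.float64(370.2))] [117.6 375.2]
586 [(np.float64(165.4), np.float64(183.8)), (np.float64(367.0), np.float64(370.0))] [117.5 372. ]
598 [(np.float64(166.8), np.float64(182.8))] [117.5 364.6]
wedge u min [462.37201931 614.91383085] origin jig x -72.1279806910245
465 [158.1 192.1] 50.3
485 [157.9 192.4] 50.5
505 [157.2 191.8] 50.4
525 [159.9 189.7] 50.3
545 [161.7 188.2] 50.4
565 [163.5 185.4] 50.4
585 [165.9 183.4] 50.4
605 [167.5 181.4] 50.4
[ 0.22121142 -0.01850696 -0.27784464] 12.6667
```

View pics/w7.png

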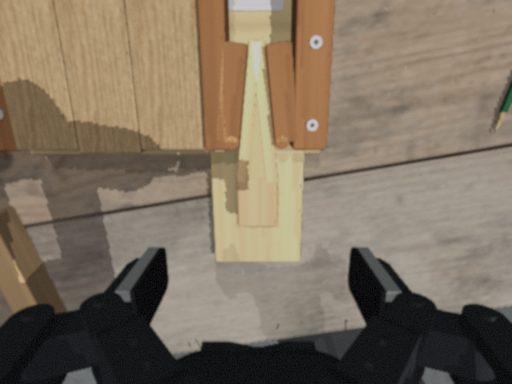

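The wedge is lodged flat and in line, with its top at 50.4 mm and its origin about -72 mm in x. The jaw moved about 9.5 mm and no gaps show between the strips. The gripper is clear, so I'll hand in.

```bash
python3 -c "
from rig import r
print(r.close_job())"
```

```text
the job is handed in; nothing more can be done
None
```

The long wedge is driven in and left lodged, flat and in line at about its nominal depth; the jaw moved about 9.5 mm, no gaps show in the row, and the job is handed in (no verdict returned).

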